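# Hold the snack dispenser's shutter open at the mark over the crumb tray

### The job

The snack dispenser has been emptied and a colleague is about to brush the last crumbs down through it. With the shutter still shut, slide the crumb tray by its post along its rails, all the way in under the chute to its stop; then pull the spring-loaded shutter out by its post until the pointer on it is level with the marker clip, and keep it there: the job finishes with you still gripping the shutter post and holding it at the mark, with the tray still fully in. Do not shift the other things on the table.

Things in the scene. Friction and masses are not known exactly. Their poses are not given: they have to be found in the camera images.
- dispenser: Fixed snack dispenser: grey base plate 200 x 560 x 10 (y -240 to +320), clear bin with a black lid 168 (x) x 158 (y) on a steel frame, lid 308 high, its knob 320. Origin on the table straight below the bin's middle; z up; tray and shutter both slide along its y. Yaw up to 0.2 rad either way. Frame posts at x +-85, y +-65; bin from 160 up.
- tray (a joint): Travel in m of the aluminium crumb tray (open box 124 x 116 x 50) on its two rails: 0 = fully home under the chute, at its stop; grows as it is drawn out along the dispenser's +y, at most 0.16. Starts 0.08 to 0.15 out. It stays where it is left; moving it takes 2 to 4 N.
- tray_post (a point): Grip point of the tray's upright black round post, 20 in diameter, on a flat bar at the tray's +y end: on its axis, 62 above the table, 24 below its top (86); bar's upper face at 30. It lies at dispenser x = 0, y = 165 + the tray's travel. Push it to the dispenser's -y to send the tray home; there it stands 76 clear of the lid.
- shutter (a joint): Travel of the steel shutter slide, in m: 0 = shut, grows as it is pulled out along the dispenser's -y, to 0.085 at the most (end stop, beyond the mark). A spring pulls it shut with about 3 N at 0 and 9 N at 0.065; let go, it slides shut by itself.
- shutter_post (a point): Grip point of the shutter's upright black round post, 20 in diameter, at the -y end of the slide: on its axis, 176 above the table, 20 below its top (196); slide's upper face at 136. Shut, it lies at dispenser x = 0, y = -170, 81 clear of the lid.
- pointer (a point): Outer upper end of the shutter's pointer: a thin upright steel fin, 4 thick, across the slide on its +x side; 147 above the table. It moves with the shutter and lies 65 nearer the bin (dispenser +y) than the post, and 36 to its +x.
- clip_mark (a point): Top of the upright fin, 4 thick, of the small aluminium marker clip (16 x 12 x 20) clamped on the dark fixed rail beside the slide, at dispenser x = 46; 147 above the table. It does not move. The shutter is at the mark when pointer and clip_mark have the same dispenser y: from shut a pull of 30 to 60, different each time.

How it is judged:
By the outcome, as a careful person would: the job done as asked, in the order asked, and still so for the second after the job is handed in, while the arm keeps its last pose, push and grip.
It also fails if it takes over 48 s, if anything falls off the work surface, if the arm or the gripper's body presses on something with over 40 N, if the wrist force passes 120 N, or if a joint passes its speed limit or range.

### The arm

A 7-joint arm with a two-finger parallel gripper is mounted at the origin on the work surface. World frame = base frame: x ahead of the robot, y to its left, z up, the work surface at z = 0. Lengths are in m, angles in rad, forces in N, time in s.
With the tool pointing down it reaches from about 0.425 to 0.875 m from the base axis. Payload 8.4 kg.
Tool frame: the origin (TCP) lies midway between the tips of the shut fingers; the grasp point (between the pads) lies 19 mm behind it (arm.hold_point_z is the distance from the TCP to the grasp point, in m); z points along the fingers, y is the line along which they close (so a half turn about z gives the same grasp; the last joint's range is limited). The gripper opens to 87 mm and grips with 3 to 60 N. Pads are 19 mm wide; open, the fingers measure 117 mm over their backs; the gripper's body (75 mm by 190 mm) begins 51 mm behind the grasp point.
Start: joints at [1.245, 0.333, 0.04, 1.465, -0.013, 1.343, -0.059], TCP at [0.146, -0.633, 0.223] pointing down, gripper open.
Joint ranges: [-2.58, 2.58], [-0.38, 2.09], [-1.3, 1.39], [0.25, 2.4], [-1.5, 4.64], [0.08, 2.09], [-2.65, 2.65]. Speed limits (rad/s): [2.22, 2.22, 2.79, 2.79, 3.14, 3.14, 3.14].

### API

Orientations are given as a unit quaternion [x, y, z, w].
In Python, from plant import readout, viewer, arm gives the robot as it stands.
- The arm moves only by the shell command python3 -m handwheel 'ROWS' [FORCE]. ROWS is a JSON object of lists of equal length, an entry for each row: "dp": the shift along the tool's x, y, z in mm, a list of three; "twist": the turn, a rotation vector about the tool's x, y, z in rad, a list of three; "grip": the finger opening in mm, from 0 to 87. In form: {"dp": [[x, y, z], ...], "twist": [[ax, ay, az], ...], "grip": [grip, ...]}. A call has 1 to 5 rows; each row is the pose to reach, as a shift and turn from the pose commanded when the call began, along the tool's axes at that moment; what a row does not reach only later rows make up. A row lasts 1/8 s, in which the tool goes at most 62.5 mm and 10.7 degrees, less where a joint would pass 70% of its speed; a pose out of reach is approached as far as the arm can. A call with a gripper value outside its range is refused whole. The fingers move at their own pace and stop on an object; FORCE is the grip in N (left out, the last holds). Time passes only in rows, so rows that repeat a pose let the fingers close. It gives the time, the measured TCP pose, the force, the opening and the grip force at its end, in the units of the state.
- readout.observe(): the state, without advancing time (a new reading comes with each control period).
- viewer.get_image(name): name is "scene" or "top" or "wrist"; returns the picture (480x640x3 uint8, red, green, blue); there is no depth.
- viewer.calibration(name): a dict with "camera_matrix" (3x3 intrinsics, pixels), "world_from_camera" (4x4, takes a point from camera to world coordinates); the wrist camera has in their place "mount" (4x4, takes a point from camera to tool coordinates, whose origin is the TCP and whose axes are the flange's). Camera axes: x right, y up, looking along -z (the intrinsics and any distortion apply to the point x, -y, -z); pixel columns grow to the right and rows downward; lengths in m; the calibration is good to about 2 mm. A picture is of the moment at which its call begins: read the wrist's pose just before it. calibration takes no time and is no camera call.
- arm.finish_job(): hands the job in; it is judged then, once.
The state is a dict: "t": time; "q": joint angles; "joint_vel": joint speeds; "effort": joint torques, N m; "tcp_pos": TCP position; "tool_rot": TCP orientation; "wrist_force": force on the tool from outside, world axes, zero at the start; "wrist_torque": the same for the moment, N m; "opening": opening from 0.0 (shut) to 1.0 (fully open); "gripper_force": force on a finger pad.
Only numpy, scipy, OpenCV 4.12 (cv2) and the standard library are available. Lean on these libraries where they do the work, as an engineer would, in place of code of your own. Each camera call takes 0.05 s, during which the arm holds its last target. There are 200 camera calls.

## Working session

There is one attempt and no reset: what is moved stays moved. The work goes in short steps, Python scripts to look and compute and a shell command to move; the robot and the scene stay as the last step left them, time stands still between calls to the robot, and variables do not carry over. Pictures are saved under pics/ and viewed, at most 10 in all, crops included, and the job is handed in when it is done.

```bash
ls; mkdir -p pics; cat > h.py <<'E'
import numpy as np,cv2
from plant import readout,viewer,arm
from scipy.spatial.transform import Rotation as R
def snap(n,f):
    s=readout.observe(); im=viewer.get_image(n); cv2.imwrite('pics/'+f+'.png',im[:,:,::-1]); return s,im
def T(n,s=None):
    c=viewer.calibration(n); K=np.array(c['camera_matrix'])
    if n!='wrist': return K,np.array(c['world_from_camera']),c
    M=np.eye(4);M[:3,:3]=R.from_quat(s['tool_rot']).as_matrix();M[:3,3]=s['tcp_pos']
    return K,M@np.array(c['mount']),c
def ray(n,uv,z,s=None):
    K,W,c=T(n,s); D=np.array(c.get('distortion',np.zeros(5)),float).ravel()
    p=cv2.undistortPoints(np.array([[uv]],float),K,D).ravel()
    d=W[:3,:3]@np.array([p[0],-p[1],-1]); o=W[:3,3]
    return o+d*(z-o[2])/d[2]
def proj(n,P,s=None):
    K,W,c=T(n,s); q=np.linalg.inv(W)@np.append(P,1); q=K@np.array([q[0],-q[1],-q[2]]); return q[:2]/q[2]
E
python3 - <<'E'
from h import *
a,_=snap('top','top0'); snap('scene','sc0')
print(a['t'],a['tcp_pos'],R.from_quat(a['tool_rot']).as_matrix().round(3))
for n in('top','scene','wrist'):print(viewer.calibration(n))
E
```

```text
pics
0.0 [ 0.14598834 -0.6329057   0.22163784] [[ 0.974  0.225 -0.   ]
 [ 0.225 -0.974  0.002]
 [-0.    -0.002 -1.   ]]
{'camera_matrix': array([[451.25415609,   0.        , 318.54422643],
       [  0.        , 451.25415609, 232.86619544],
       [  0.        ,   0.        ,   1.        ]]), 'world_from_camera': array([[-0.01158043,  0.9835844 , -0.18007668,  0.43446451],
       [-0.99866541, -0.00231185,  0.05159511,  0.00842442],
       [ 0.05033184,  0.18043385,  0.98229849,  0.77406052],
       [ 0.        ,  0.        ,  0.        ,  1.        ]])}
{'camera_matrix': array([[584.46297187,   0.        , 324.73678707],
       [  0.        , 584.46297187, 246.45238336],
       [  0.        ,   0.        ,   1.        ]]), 'world_from_camera': array([[ 0.64396206, -0.46766944,  0.6054735 ,  1.04534078],
       [ 0.76502975,  0.40036236, -0.50441992, -0.42865829],
       [-0.00650702,  0.78803253,  0.61559921,  0.61984169],
       [ 0.        ,  0.        ,  0.        ,  1.        ]])}
{'camera_matrix': array([[422.1971495 ,   0.        , 324.61029693],
       [  0.        , 422.1971495 , 238.06754479],
       [  0.        ,   0.        ,   1.        ]]), 'mount': array([[ 4.42750863e-05,  9.69434260e-01,  2.45351206e-01,
         6.64505148e-02],
       [ 9.99999988e-01, -5.91088488e-06, -1.57100803e-04,
        -6.26691402e-06],
       [-1.50848658e-04,  2.45351210e-01, -9.69434248e-01,
        -1.61301089e-01],
       [ 0.00000000e+00,  0.00000000e+00,  0.00000000e+00,
         1.00000000e+00]])}
```

View pics/top0.png

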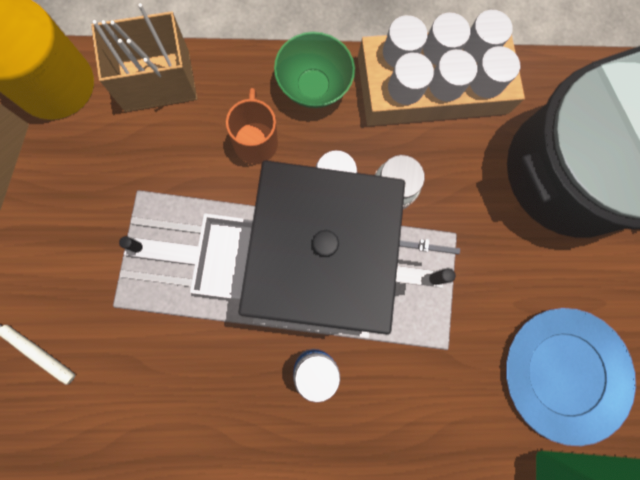

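View pics/sc0.png

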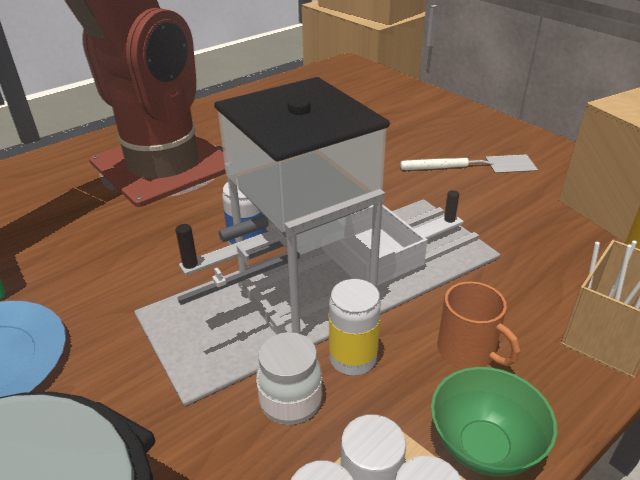

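Top view: tray post top at about (126,242), shutter post top (449,275), clip (423,245), knob (325,243), and plate corners (137,192), (457,233), (449,349), (115,307). There are jars beside the bin.

```bash
python3 - <<'E'
from h import *
c=[ray('top',p,.010) for p in((137,192),(457,233),(449,349),(115,307))]
for p in c:print(p.round(4))
O=None
ex=(c[0]+c[1]-c[2]-c[3]);ey=(c[0]+c[3]-c[1]-c[2])
print('yaw',np.arctan2(-ex[0]*0+ex[1],ex[0]),np.arctan2(-ey[0],ey[1]))
tp=ray('top',(125,241),.086);sp=ray('top',(449,275),.196);kn=ray('top',(325,240),.32);cl=ray('top',(423,243),.147)
print(tp,sp,kn,cl)
d=tp-sp;print('yaw posts',np.arctan2(-d[0],d[1]),np.hypot(*d[:2]))
E
```

```text
[0.6466 0.2796 0.01  ]
[ 0.5737 -0.2745  0.01  ]
[ 0.3769 -0.2475  0.01  ]
[0.452  0.3033 0.01  ]
yaw -0.12872807689610685 -0.1331199248275809
[0.54877111 0.2658324  0.086     ] [ 0.4843045  -0.19124376  0.196     ] [ 0.51027497 -0.02194639  0.32      ] [ 0.53437974 -0.1734554   0.147     ]
yaw posts -0.14011707268582407 0.461599997689337
```

```bash
cat >> h.py <<'E'
def go(P,yaw,s=None):
    s=s or readout.observe(); A=R.from_quat(s['tool_rot'])
    B=R.from_euler('z',yaw)*R.from_matrix(np.diag([1,-1,-1.]))
    print('dp',(A.inv().apply(np.array(P)-s['tcp_pos'])*1000).round(1),'twist',(A.inv()*B).as_rotvec().round(3))
EY=np.array([.1346,.991,0]);EX=np.array([.991,-.1346,0])
E
python3 -c "
from h import *
go((.33,-.48,.42),.65)"
```

```text
dp [ 213.6 -107.9 -198.1] twist [-0.001 -0.    -0.423]
```

```bash
python3 -m handwheel '{"dp":[[10,-5,-60],[50,-25,-100],[105,-52,-140],[160,-80,-170],[214,-108,-198]],"twist":[[0,0,-0.08],[0,0,-0.17],[0,0,-0.25],[0,0,-0.34],[0,0,-0.423]],"grip":[87,87,87,87,87]}' 40
python3 -c "
from h import *
go((.47,-.21,.42),1.1)"
```

```text
t: 0.72
tcp_pos: [0.3168, -0.491, 0.4124]
tool_rot: [0.947, 0.32, -0.0, -0.0]
wrist_force: [1.3, -0.0, 0.1]
opening: 1.0
gripper_force: 0.0
dp [ 292.3 -130.4   -7.6] twist [-0.    -0.    -0.448]
```

```bash
python3 -m handwheel '{"dp":[[55,-26,0],[110,-52,0],[165,-78,0],[220,-104,0],[275,-130,0]],"twist":[[0,0,-0.09],[0,0,-0.18],[0,0,-0.27],[0,0,-0.36],[0,0,-0.45]],"grip":[87,87,87,87,87]}'
python3 -c "
from h import *
s=dict(readout.observe());s['tcp_pos']=np.array([.47,-.21,.42])
go((.53,.07,.42),1.436,s)"
```

```text
t: 1.35
tcp_pos: [0.4565, -0.2206, 0.4114]
tool_rot: [0.852, 0.524, -0.0, -0.0]
wrist_force: [1.1, 0.3, -0.6]
opening: 1.001
gripper_force: 0.0
dp [276.9 -72.8  -0. ] twist [-0.     0.    -0.333]
```

```bash
python3 -m handwheel '{"dp":[[55,-15,0],[110,-29,0],[166,-44,0],[222,-58,0],[277,-73,0]],"twist":[[0,0,-0.07],[0,0,-0.14],[0,0,-0.21],[0,0,-0.28],[0,0,-0.333]],"grip":[87,87,87,87,87]}'
python3 -c "
from h import *
s=dict(readout.observe());print(s['tool_rot'],s['q']);s['tcp_pos']=np.array([.53,.07,.42])
go((.549,.266,.25),1.436,s)"
```

```text
t: 1.98
tcp_pos: [0.5167, 0.0592, 0.4114]
tool_rot: [0.754, 0.657, -0.0, 0.0]
wrist_force: [0.9, -0.5, -0.1]
opening: 1.005
gripper_force: 0.0
[ 7.53642820e-01  6.57284174e-01 -1.07588294e-04  5.03256805e-05] [ 0.43866707  0.07828779 -0.68127369  1.40686745  0.04972617  1.67388283
 -0.37236976]
dp [196.8  -7.8 170. ] twist [-0.     0.    -0.002]
```

```bash
python3 -m handwheel '{"dp":[[60,-2,0],[120,-5,20],[175,-8,70],[197,-8,130],[197,-8,170]],"twist":[[0,0,0],[0,0,0],[0,0,0],[0,0,0],[0,0,0]],"grip":[87,87,87,87,87]}'
python3 -m handwheel '{"dp":[[0,0,0],[0,0,0],[0,0,0]],"twist":[[0,0,0],[0,0,0],[0,0,0]],"grip":[87,87,87]}'
python3 - <<'E'
from h import *
s,_=snap('wrist','w1'); print(s['tcp_pos'],s['tool_rot'])
print(proj('wrist',(.549,.266,.086),s))
E
```

```text
t: 2.6
tcp_pos: [0.5348, 0.256, 0.2393]
tool_rot: [0.753, 0.658, -0.0, -0.001]
wrist_force: [0.6, 0.6, -0.3]
opening: 1.0
gripper_force: 0.0
t: 2.98
tcp_pos: [0.5371, 0.2538, 0.2442]
tool_rot: [0.755, 0.656, 0.002, 0.001]
wrist_force: [0.1, -0.6, 0.3]
opening: 0.999
gripper_force: 0.0
[0.53710338 0.25377645 0.2442384 ] [7.54540356e-01 6.56251090e-01 1.70950845e-03 6.59919468e-04]
[337.3900268  202.80866055]
```

View pics/w1.png

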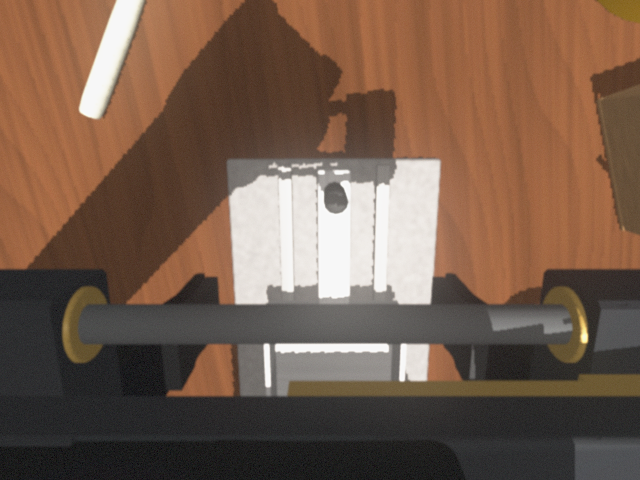

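```bash
python3 -m handwheel '{"dp":[[13,10,30],[13,10,75],[13,10,120],[13,10,120],[13,10,120]],"twist":[[0,0,0],[0,0,0],[0,0,0],[0,0,0],[0,0,0]],"grip":[87,87,87,87,87]}'
python3 - <<'E'
from h import *
s,im=snap('wrist','w2'); print(s['tcp_pos'])
print(proj('wrist',(.549,.266,.086),s)); go((.549,.266,.043),1.436,s)
cv2.imwrite('pics/w2c.png',im[150:400,180:480,::-1])
E
```

```text
t: 3.65
tcp_pos: [0.5487, 0.2658, 0.1241]
tool_rot: [0.754, 0.657, 0.001, 0.0]
wrist_force: [-0.3, -0.1, 0.8]
opening: 1.0
gripper_force: 0.0
[0.54874713 0.26581147 0.12411199]
[325.30095297 269.19706571]
dp [ 0.1  0.  81.1] twist [ 0.002 -0.002 -0.004]
```

View pics/w2c.png

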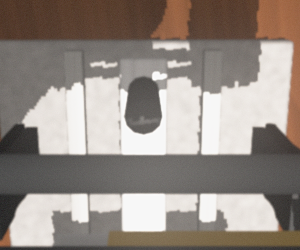

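The post sits at crop (143,118), full-image (323,268), as predicted, so I'll descend and grip.

```bash
python3 -m handwheel '{"dp":[[0,0,40],[0,0,79],[0,0,79],[0,0,79],[0,0,79]],"twist":[[0,0,0],[0,0,0],[0,0,0],[0,0,0],[0,0,0]],"grip":[87,87,87,30,10]}' 40
python3 -m handwheel '{"dp":[[0,0,0],[0,0,0],[0,0,0],[0,0,0]],"twist":[[0,0,0],[0,0,0],[0,0,0],[0,0,0]],"grip":[10,10,10,10]}' 40
```

```text
t: 4.32
tcp_pos: [0.5489, 0.266, 0.045]
tool_rot: [0.754, 0.657, 0.002, 0.001]
wrist_force: [0.6, -0.1, -0.5]
opening: 0.854
gripper_force: 0.0
t: 4.82
tcp_pos: [0.5476, 0.2652, 0.0426]
tool_rot: [0.754, 0.657, -0.0, -0.0]
wrist_force: [0.4, -0.4, 0.3]
opening: 0.406
gripper_force: 0.0
```

```bash
python3 -m handwheel '{"dp":[[0,0,0],[0,0,0],[0,0,0],[0,0,0]],"twist":[[0,0,0],[0,0,0],[0,0,0],[0,0,0]],"grip":[10,10,10,10]}' 40
python3 -c "
from h import *
s=readout.observe();print(R.from_quat(s['tool_rot']).as_matrix().round(4))"
```

```text
t: 5.32
tcp_pos: [0.5479, 0.2651, 0.0425]
tool_rot: [0.754, 0.657, 0.0, 0.0]
wrist_force: [2.8, 0.5, -2.2]
opening: 0.223
gripper_force: 40.0
[[ 1.378e-01  9.905e-01  4.000e-04]
 [ 9.905e-01 -1.378e-01  2.000e-04]
 [ 2.000e-04  3.000e-04 -1.000e+00]]
```

```bash
python3 -m handwheel '{"dp":[[-22,0,0],[-44,0,0],[-66,0,0],[-88,0,0],[-110,0,0]],"twist":[[0,0,0],[0,0,0],[0,0,0],[0,0,0],[0,0,0]],"grip":[10,10,10,10,10]}'
python3 -m handwheel '{"dp":[[-3,0,0],[-6,0,0],[-9,0,0],[-12,0,0],[-12,0,0]],"twist":[[0,0,0],[0,0,0],[0,0,0],[0,0,0],[0,0,0]],"grip":[10,10,10,10,10]}'
```

```text
t: 5.95
tcp_pos: [0.5329, 0.1561, 0.0426]
tool_rot: [0.754, 0.657, 0.001, -0.0]
wrist_force: [6.2, 2.7, -6.6]
opening: 0.225
gripper_force: 40.0
t: 6.58
tcp_pos: [0.5314, 0.1451, 0.0426]
tool_rot: [0.754, 0.657, 0.001, 0.0]
wrist_force: [5.4, 0.7, -5.8]
opening: 0.222
gripper_force: 40.0
```

```bash
python3 -m handwheel '{"dp":[[-1,0,0],[-2,0,0],[-3,0,0],[-4,0,0],[-4,0,0]],"twist":[[0,0,0],[0,0,0],[0,0,0],[0,0,0],[0,0,0]],"grip":[10,10,10,10,10]}'
python3 -m handwheel '{"dp":[[-1,0,0],[-2,0,0],[-3,0,0],[-4,0,0],[-4,0,0]],"twist":[[0,0,0],[0,0,0],[0,0,0],[0,0,0],[0,0,0]],"grip":[10,10,10,10,10]}'
```

```text
t: 7.2
tcp_pos: [0.5309, 0.1416, 0.0426]
tool_rot: [0.754, 0.657, 0.001, 0.0]
wrist_force: [6.4, 1.5, -7.1]
opening: 0.221
gripper_force: 40.0
t: 7.82
tcp_pos: [0.5307, 0.1398, 0.0427]
tool_rot: [0.753, 0.658, 0.002, -0.001]
wrist_force: [10.1, 7.9, -11.9]
opening: 0.223
gripper_force: 40.0
```

```bash
python3 -m handwheel '{"dp":[[-1,0,0],[-2,0,0],[-3,0,0],[-3,0,0]],"twist":[[0,0,0],[0,0,0],[0,0,0],[0,0,0]],"grip":[10,10,10,10]}'
```

```text
t: 8.32
tcp_pos: [0.5307, 0.1397, 0.0427]
tool_rot: [0.753, 0.658, 0.004, -0.002]
wrist_force: [13.5, 16.7, -18.1]
opening: 0.216
gripper_force: 40.0
```

```bash
python3 -m handwheel '{"dp":[[2,0,0],[2,0,0],[2,0,0],[2,0,0],[2,0,0]],"twist":[[0,0,0],[0,0,0],[0,0,0],[0,0,0],[0,0,0]],"grip":[87,87,87,87,87]}'
python3 -m handwheel '{"dp":[[0,0,0],[0,0,0],[0,0,0]],"twist":[[0,0,0],[0,0,0],[0,0,0]],"grip":[87,87,87]}'
```

```text
t: 8.95
tcp_pos: [0.5296, 0.1353, 0.0426]
tool_rot: [0.754, 0.657, -0.0, 0.0]
wrist_force: [0.4, -0.1, -0.1]
opening: 0.705
gripper_force: 0.0
t: 9.32
tcp_pos: [0.5296, 0.1354, 0.0426]
tool_rot: [0.754, 0.657, 0.0, -0.0]
wrist_force: [0.5, -0.2, 0.2]
opening: 0.979
gripper_force: 0.0
```

```bash
python3 -m handwheel '{"dp":[[0,0,-60],[4,0,-120],[4,0,-180],[4,0,-240],[4,0,-300]],"twist":[[0,0,0],[0,0,0],[0,0,0],[0,0,0],[0,0,0]],"grip":[87,87,87,87,87]}'
python3 -m handwheel '{"dp":[[0,0,-50],[-20,0,-65],[-70,0,-65],[-130,0,-65],[-190,0,-65]],"twist":[[0,0,0],[0,0,0],[0,0,0],[0,0,0],[0,0,0]],"grip":[87,87,87,87,87]}'
python3 -c "
from h import *
s=readout.observe();print(s['tcp_pos'],s['q']);go((.485,-.1922,.40),1.436)"
```

```text
t: 9.95
tcp_pos: [0.5297, 0.1393, 0.3448]
tool_rot: [0.754, 0.657, 0.0, 0.0]
wrist_force: [1.7, 0.0, 0.3]
opening: 0.999
gripper_force: 0.0
t: 10.58
tcp_pos: [0.5034, -0.0504, 0.4077]
tool_rot: [0.754, 0.657, 0.0, 0.0]
wrist_force: [1.0, -0.6, 0.1]
opening: 0.999
gripper_force: 0.0
[ 0.50341002 -0.05036834  0.40771974] [ 0.65548114  0.04078088 -0.66146717  1.4462593   0.02547403  1.66263783
 -0.14077241]
dp [-143.     1.2    7.8] twist [ 0.001  0.    -0.003]
```

```bash
python3 -m handwheel '{"dp":[[-50,0,0],[-100,1,0],[-150,1,20],[-160,1,60],[-160,1,80]],"twist":[[0,0,0],[0,0,0],[0,0,0],[0,0,0],[0,0,0]],"grip":[87,87,87,87,87]}'
python3 -m handwheel '{"dp":[[0,0,0],[0,0,0],[0,0,0]],"twist":[[0,0,0],[0,0,0],[0,0,0]],"grip":[87,87,87]}'
python3 - <<'E'
from h import *
s,im=snap('wrist','w3'); print(s['tcp_pos'])
print(proj('wrist',(.485,-.1922,.196),s)); go((.485,-.1922,.157),1.436,s)
o=np.array([.5082,-.0238,0])
print(proj('wrist',o+.036*EX-.105*EY+[0,0,.147],s),proj('wrist',o+.046*EX-.145*EY+[0,0,.147],s))
E
```

```text
t: 11.2
tcp_pos: [0.4818, -0.2087, 0.3253]
tool_rot: [0.755, 0.656, -0.001, -0.001]
wrist_force: [-0.1, -0.4, -0.3]
opening: 0.999
gripper_force: 0.0
t: 11.58
tcp_pos: [0.4835, -0.2073, 0.3288]
tool_rot: [0.754, 0.657, 0.0, 0.001]
wrist_force: [-0.5, -0.0, 0.0]
opening: 1.0
gripper_force: 0.0
[ 0.48353593 -0.2072595   0.32881197]
[323.6883012  206.36255455]
dp [ 15.2  -0.9 171.8] twist [ 0.002  0.001 -0.003]
[370.03484734 113.05440022] [381.28925416 164.92303582]
```

View pics/w3.png

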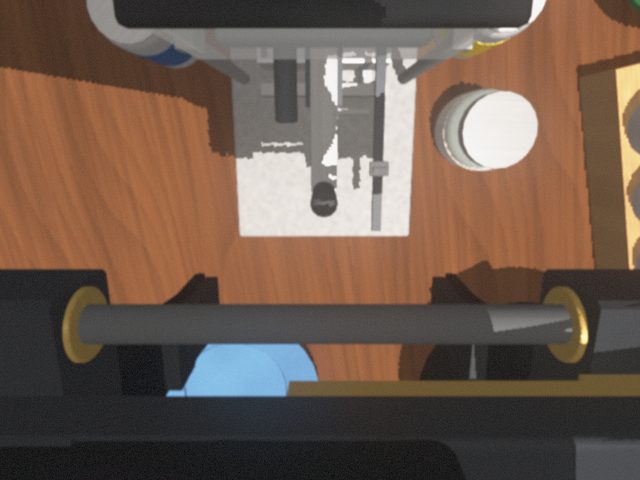

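Post top is at (323,205) as predicted and the clip at (379,168). I'll enlarge the pointer/clip area.

```bash
python3 - <<'E'
import cv2
im=cv2.imread('pics/w3.png')[60:220,290:410]
cv2.imwrite('pics/w3c.png',cv2.resize(im,None,fx=3.75*1,fy=3.75,interpolation=cv2.INTER_NEAREST))
E
```

```text
(no output)
```

View pics/w3c.png

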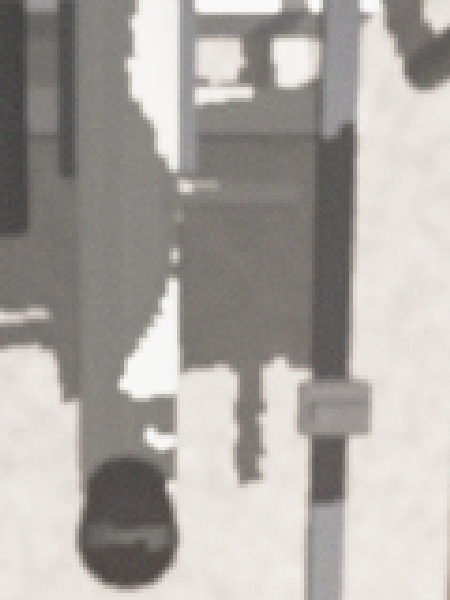

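```bash
python3 - <<'E'
from h import *
s=dict(t=0,tcp_pos=[0.48353593,-0.2072595,0.32881197],tool_rot=[.754,.657,0,.001])
s['tool_rot']=np.array(s['tool_rot'])/np.linalg.norm(s['tool_rot'])
a=ray('wrist',(369.3,110.7),.147,s);b=ray('wrist',(379.3,169.1),.147,s)
o=np.array([.5082,-.0238,0])
for p in(a,b):print((p-o)@EX,(p-o)@EY)
E
python3 -m handwheel '{"dp":[[0,0,50],[0,0,100],[0,0,150],[0,0,167],[8,-1,167]],"twist":[[0,0,0],[0,0,0],[0,0,0],[0,0,0],[0,0,0]],"grip":[87,87,87,87,87]}'
python3 -m handwheel '{"dp":[[7,0,0],[7,0,0],[7,0,0]],"twist":[[0,0,0],[0,0,0],[0,0,0]],"grip":[87,87,87]}'
python3 -c "
from h import *
go((.485,-.1922,.159),1.4345)"
```

```text
0.0353169700026845 -0.10339342593361113
0.044446417671028055 -0.14847390878769556
t: 12.25
tcp_pos: [0.4831, -0.1995, 0.1608]
tool_rot: [0.754, 0.656, -0.0, -0.0]
wrist_force: [0.1, 0.3, -0.7]
opening: 1.0
gripper_force: 0.0
t: 12.62
tcp_pos: [0.4845, -0.1927, 0.1616]
tool_rot: [0.754, 0.657, 0.0, 0.001]
wrist_force: [0.5, 0.7, 0.5]
opening: 0.997
gripper_force: 0.0
dp [0.5 0.4 2.6] twist [ 0.001  0.001 -0.002]
```

Pull is about 45 mm. Gripping firmly.

```bash
for i in 1 2; do python3 -m handwheel '{"dp":[[0,0,2],[0,0,2],[0,0,2],[0,0,2],[0,0,2]],"twist":[[0,0,0],[0,0,0],[0,0,0],[0,0,0],[0,0,0]],"grip":[8,8,8,8,8]}' 55; done
python3 - <<'E'
from h import *
s,im=snap('wrist','w4'); print(s['tcp_pos'],s['opening'],s['gripper_force'])
o=np.array([.5082,-.0238,0])
print(proj('wrist',o+.036*EX-.105*EY+[0,0,.147],s),proj('wrist',o+.046*EX-.149*EY+[0,0,.147],s))
E
```

```text
t: 13.25
tcp_pos: [0.484, -0.1924, 0.1586]
tool_rot: [0.754, 0.657, 0.0, -0.0]
wrist_force: [-0.5, 0.2, 0.6]
opening: 0.523
gripper_force: 0.0
t: 13.88
tcp_pos: [0.4851, -0.1925, 0.1565]
tool_rot: [0.754, 0.657, 0.001, 0.001]
wrist_force: [6.1, -1.7, -6.5]
opening: 0.218
gripper_force: 55.0
[ 0.48505046 -0.1925164   0.15651084] 0.2177040023342144 55.01456773839891
[416.8012431  134.35105698] [435.33851564 242.49863743]
```

View pics/w4.png

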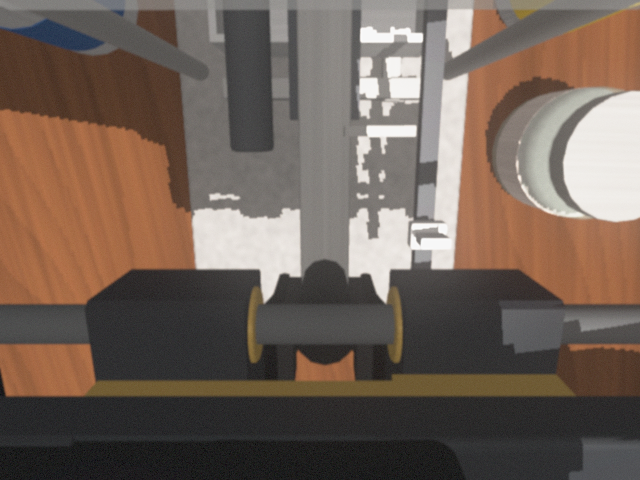

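The wrist view shows the pointer fin end at (415,131) and the clip at (431,240). I'll pull 45 mm.

```bash
python3 -m handwheel '{"dp":[[-9,0,0],[-18,0,0],[-27,0,0],[-36,0,0],[-45,0,0]],"twist":[[0,0,0],[0,0,0],[0,0,0],[0,0,0],[0,0,0]],"grip":[8,8,8,8,8]}'
python3 -m handwheel '{"dp":[[0,0,0],[0,0,0],[0,0,0],[0,0,0]],"twist":[[0,0,0],[0,0,0],[0,0,0],[0,0,0]],"grip":[8,8,8,8]}'
python3 - <<'E'
from h import *
s,im=snap('wrist','w5'); p=np.array(s['tcp_pos']);print(p,(p-[.48505,-.19252,.1565])@EY)
c=cv2.resize(im[60:210,340:490,::-1],None,fx=4,fy=4,interpolation=cv2.INTER_NEAREST);cv2.imwrite('pics/w5c.png',c)
E
```

```text
t: 14.55
tcp_pos: [0.4792, -0.2347, 0.1564]
tool_rot: [0.753, 0.658, 0.002, -0.0]
wrist_force: [6.1, 6.7, -2.5]
opening: 0.22
gripper_force: 55.0
t: 15.05
tcp_pos: [0.4793, -0.2347, 0.1565]
tool_rot: [0.753, 0.657, 0.001, -0.0]
wrist_force: [6.1, 6.2, -4.0]
opening: 0.219
gripper_force: 55.0
[ 0.47925399 -0.23472569  0.15645176] -0.04260597897315004
```

View pics/w5c.png

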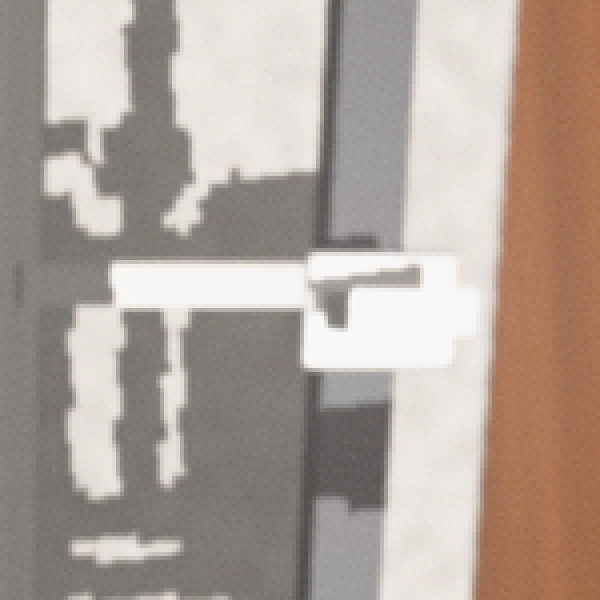

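Pointer band rows 263–308 (centre 286) against clip fin rows 288–337 (centre 312): about 2.6 mm further out is needed.

```bash
python3 -m handwheel '{"dp":[[-1.5,0,0],[-2.7,0,0],[-2.7,0,0],[-2.7,0,0],[-2.7,0,0]],"twist":[[0,0,0],[0,0,0],[0,0,0],[0,0,0],[0,0,0]],"grip":[8,8,8,8,8]}'
python3 - <<'E'
from h import *
s,im=snap('wrist','w6'); p=np.array(s['tcp_pos']);print(p,(p-[.48505,-.19252,.1565])@EY,s['gripper_force'])
c=cv2.resize(im[60:210,340:490,::-1],None,fx=4,fy=4,interpolation=cv2.INTER_NEAREST)
_,t=snap('top','top6'); d=cv2.resize(t[180:330,100:300,::-1],(800,600))
cv2.imwrite('pics/w6c.png',np.hstack([c[:,:400*2][:, 0:500],cv2.resize(d,(300,225),interpolation=3) if 0 else cv2.copyMakeBorder(cv2.resize(d,(300,225)),0,375,0,0,0)]))
E
```

```text
t: 15.72
tcp_pos: [0.4789, -0.2373, 0.1565]
tool_rot: [0.753, 0.658, 0.001, -0.0]
wrist_force: [5.7, 6.1, -3.2]
opening: 0.222
gripper_force: 55.0
[ 0.47891457 -0.23731633  0.15648659] -0.045218990883415015 55.00841307453811
```

View pics/w6c.png

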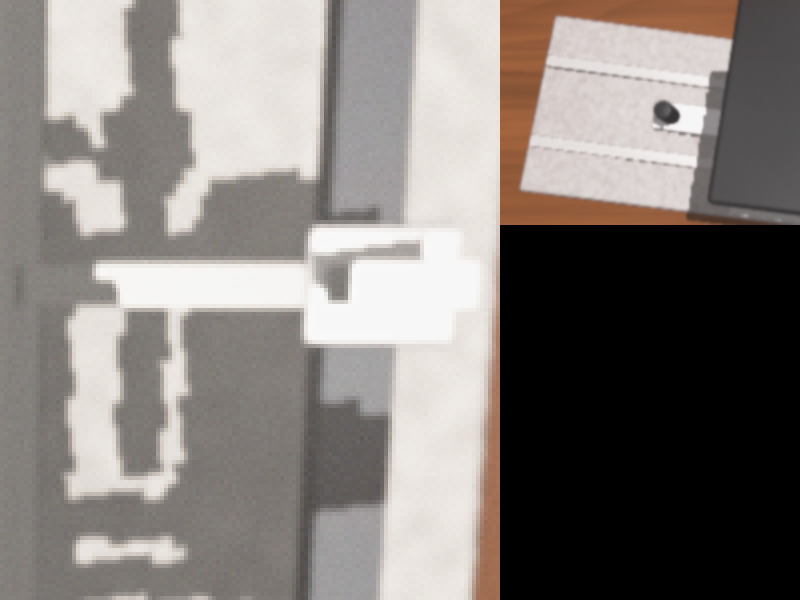

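The pointer band (rows 263–308) now lines up with the clip fin (260–310), and the tray post is still home in the top view.

```bash
python3 -c "
from plant import arm
print(arm.finish_job())"
```

```text
the job is handed in; nothing more can be done
None
```

The tray was pushed fully in to its stop first. The shutter was then pulled out about 45 mm until its pointer lined up with the clip, and the job was handed in with the shutter post still gripped at the mark, about 16 s into the 48 s allowed.

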